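# Press the shouldered bush into the bench block and lock it with the flat key

## Task

Press the shouldered bush, shank down, into the bore of the cast-iron block on the bench until its shoulder is fully home, flush with the block's top. Then lock it: slide the flat steel key nose first through the slot under the block's bridge, over the shoulder, until the key's upright tab is up against the bridge. Let go of both parts and leave everything else where it lies.

Things in the scene. Friction and masses are not known exactly. Their poses are not given: they have to be found in the camera images.
- bush_neck (a point): Loose bronze shouldered bush, 101 mm tall, 0.5 kg, upright on its shank right or left of the block. Going up: shank 36 mm diameter, 45 long, chamfered foot; shoulder flange 58 diameter, 8 thick; neck 36 diameter, 48 tall, to grip (top slightly dished). Point: centre of the neck on the axis, 77 mm above the foot, 24 above the flange's top, 24 below the neck's top; z up the axis.
- block: Fixed grey cast-iron block, 110 (x) by 185 (y) by 70 mm tall; origin under its middle, z up. Four feet 12 mm high stick out at the x sides to 84 mm from the middle line. A bridge stands on top, 33 to 63 mm along +y from the bore's axis, 63 mm wide in x, 19 mm tall, so fingers that hold the neck in the bore fit best on the x sides.
- bore (a point): Centre of the bore's mouth, level with the block's top, 42 mm along -y from the block's middle; axes as the block's. Counterbore for the flange 60 mm diameter, 8 deep; below it the bore is 37.5 diameter, slightly chamfered. With the bush home, its flange top is level with this point and its neck centre 24 mm above it.
- slot (a point): Middle of the floor of the slot's outer mouth in the block's bridge, 63 mm along +y from the bore's axis; axes as the block's. The slot is 37 mm wide, 12 high and 30 long (along y), its floor is the block's top; the key enters moving along the block's -y.
- pad_ejector (a joint): Stiff pad in the bore that makes the fit tight, m: 0 at the start, grows as the bush pushes it down, about 0.017 with the bush home. The shank drops in freely about 28 mm (flange 17 mm short of its seat); the rest takes a steady push of about 10 N besides the bush's weight. It does not spring back.
- key_tab (a point): Loose flat steel key, 0.4 kg, at right or left: plate 120 x 34 x 8 mm, nose stepped to 30 then 24 wide over the last 15 mm; upright tab on it, 30 along, 16 across (grip here), top 68 above the underside. Point: tab centre, 38 above the underside; x to the nose (57 ahead; tail 63 behind), z up. Home: 78 mm along the block's +y from the bore's axis, 38 above the block's top, x along the block's -y.
- sleeve_mid (a point): Bystander: plain bronze sleeve without a shoulder, 48 mm diameter, 70 mm tall, upright; point at its centre, half-way up.
- mallet: Bystander: stubby copper-headed mallet lying flat, 134 mm long, head 70 mm wide and 38 mm high at the +x end; origin on the bench below its middle, x along the handle towards the head.
- creaser: Bystander: red-handled steel creaser lying between robot and block, 200 mm long, 22 mm high; origin on the bench under its middle, x towards its flat steel end.
- shoe_a: Bystander: steel pony shoe, 115 mm, 9 mm thick, lying flat beyond the block; origin at its middle on the bench.
- shoe_b: Bystander: steel pony shoe, 115 mm, 9 mm thick, lying flat at the right; origin at its middle on the bench.
- hoof_pad: Bystander: grey rubber hoof pad, 160 by 120 mm, 8 mm thick, lying flat at the left; origin on the bench near its middle.
- oil: Bystander: upright grey oil bottle, 64 mm diameter, 125 mm tall, beyond the block to the left; origin at the centre of its foot.
- tin: Bystander: upright metal tin, 84 mm diameter, 100 mm tall, beyond the block to the right; origin at the centre of its foot.
There are look-alikes about, which are no part of the job. Leave any green look-alike of the part that bears bush_neck alone. What is shaped like the part that bears key_tab but purple is not meant.

How it is judged (in metres and radians):
On the way, in this order (a step that is already met when the one before it is completed fails the run):
1. the bush is pressed home, its flange flush with the block's top (z of bush_neck in the frame of bore below 0.0265 m and horizontal distance between bush_neck and bore below 0.004 m and angle between bush_neck's own z axis and vertical below 0.07 rad), for 0.2 s.
2. the key is through the slot with its tab against the bridge, and the bush is still home (all of step 1 and y of key_tab in the frame of bore between 0.07 and 0.083 m and x of key_tab in the frame of bore between -0.005 and 0.005 m and z of key_tab in the frame of bore below 0.043 m and angle between key_tab's own z axis and vertical below 0.08 rad and angle between the x axis of key_tab and the y axis of bore, either way round below 0.15 rad), for 0.2 s.
At the end, for the whole second after the job is handed in: Bush upright in the bore, flange within 2.5 mm of flush, within 4 mm of the axis; key flat in the slot, nose over the flange, tab within 5 mm of the bridge, within 0.15 rad of the slot's direction; both at rest and released; bystanders within 30 mm of their starts (all of step 2 and linear speed of each of bush, key below 0.02 m/s); the robot touches nothing.
It fails at once if a bystander (sleeve, mallet, creaser, shoe, hoof pad, bottle or tin) was moved more than 30 mm (distance of any of sleeve_mid, mallet, creaser, shoe_a, shoe_b, hoof_pad, oil, tin from where it was at the start of the episode above 0.03 m).
It also fails if it takes over 72 s, if anything falls off the work surface, if the arm or the gripper's body presses on something with over 40 N, if the wrist force passes 120 N, or if a joint passes its speed limit or range.

## Robot

A 6-joint arm with a two-finger parallel gripper is mounted at the origin on the work surface. World frame = base frame: x ahead of the robot, y to its left, z up, the work surface at z = 0. Lengths are in mm, angles in rad, forces in N, time in s.
With the tool pointing down it reaches from about 275 to 1000 mm from the base axis. Payload 8.4 kg.
Tool frame: the origin (TCP) lies on the centre line of the jaws, within the pads' length; the fingertips stand r.tip_reach ahead of it and the grasp point (between the pads) lies 11 mm behind it (r.tip_reach is the distance from the TCP to the fingertips, in mm); z points along the fingers, y is the line along which they close (so a half turn about z gives the same grasp; the last joint's range is limited). The gripper opens to 85 mm and grips with 20 to 120 N. Pads are 22 mm wide; open, the fingers measure 114 mm over their backs; the gripper's body (76 mm by 85 mm) begins 54 mm behind the grasp point. The pads swing forward as they close: fully open they stand 13 mm farther back than shut.
Start: joints at [-1.217, 0.353, 1.633, -0, 1.155, -0.002], TCP at [217.711, -585.858, 239.281] pointing down, gripper open.
Joint ranges: [-2.63, 2.63], [-0.92, 2.1], [0.06, 2.66], [-1.3, 4.44], [0, 2.69], [-3.02, 3.02]. Speed limits (rad/s): [2.22, 2.22, 2.79, 3.14, 3.14, 3.14].

## Interface

Orientations are given as [roll, pitch, yaw] about the fixed x, y, z axes, in that order (R = Rz(yaw) Ry(pitch) Rx(roll)).
In Python, from rig import r gives the robot as it stands.
- The arm moves only by the tool carry_out, never from a script. Its argument "targets" is a list of rows, each an object with "dp": the shift along the tool's x, y, z in mm, a list of three; "yaw": the turn about the tool's z in degrees. A call has 1 to 12 rows; each row is the pose to reach, as a shift and turn from the pose commanded when the call began, along the tool's axes at that moment; what a row does not reach only later rows make up. A row lasts 1/8 s, in which the tool goes at most 62.5 mm and 10.7 degrees, less where a joint would pass 70% of its speed; a pose out of reach is approached as far as the arm can. A call with a gripper value outside its range is refused whole. "fingers" is the opening, from -1 (shut) to 1 (fully open), so that 0 is half open, set as the call begins (left out, the last holds). The fingers move at their own pace and stop on an object; "grip_force" is the grip in N (left out, the last holds). Time passes only in rows, so rows that repeat a pose let the fingers close. It gives the time, the measured TCP pose, the force, the opening and the grip force at its end, in the units of the state.
- r.sense(): the state, without advancing time (a new reading comes with each control period).
- r.grab_frame(name): name is "scene" or "top" or "wrist"; returns the picture (384x512x3 uint8, red, green, blue); there is no depth.
- r.get_calibration(name): a dict with "fx", "fy", "cx", "cy" (pixels), "rvec" (rotation vector, rad) and "tvec" (3), from world to camera coordinates, as OpenCV has them. Camera axes: x right, y down, z forward; pixel columns grow to the right and rows downward; lengths in mm; the calibration is good to about 2 mm. A picture is of the moment at which its call begins: read the wrist's pose just before it. get_calibration takes no time and is no camera call; for the wrist camera it gives the pose at the moment of the call.
- r.sign_off(): hands the job in; it is judged then, once.
The state is a dict: "clock": time; "qpos": joint angles; "qvel": joint speeds; "joint_efforts": joint torques, N m; "eef_pos": TCP position; "tcp_rot": TCP orientation; "contact_force": force on the tool from outside, world axes, zero at the start; "wrist_torque": the same for the moment, N m; "opening": opening from 0.0 (shut) to 1.0 (fully open); "grasp_force": force on a finger pad.
Only numpy, scipy, OpenCV 4.12 (cv2) and the standard library are available. Lean on these libraries where they do the work, as an engineer would, in place of code of your own. Each camera call takes 0.05 s, during which the arm holds its last target. There are 200 camera calls.

## Working session

There is one attempt and no reset: what is moved stays moved. The work goes in short steps, Python scripts to look and compute and a tool call to move; the robot and the scene stay as the last step left them, time stands still between calls to the robot, and variables do not carry over. Pictures are saved under pics/ and viewed, at most 10 in all, crops included, and the job is handed in when it is done.

Besides the shell and the picture viewer there is one more tool, called after ">>>" as name(argument=value, ...), one argument or row to a line, values as JSON. carry_out: Moves the arm, as the interface text tells. Its arguments: {"type":"object","properties":{"targets":{"type":"array","items":{"type":"object","properties":{"dp":{"type":"array","items":{"type":"number"}},"yaw":{"type":"number"}}}},"fingers":{"type":"number"},"grip_force":{"type":"number"}},"required":["targets"]}

```bash
mkdir -p pics; python3 - <<'E'
from rig import r
import cv2
for n in("scene","top"):
    im=r.grab_frame(n); cv2.imwrite(f"pics/{n}0.png",cv2.resize(im[:,:,::-1],(800,600),interpolation=cv2.INTER_CUBIC))
    cv2.imwrite(f"pics/{n}0_raw.png",im[:,:,::-1])
    print(n,r.get_calibration(n))
print(r.sense(),r.tip_reach)
E
```

```text
scene {'fx': 414.543546368733, 'fy': 414.543546368733, 'cx': 250.38908741395852, 'cy': 187.98326280276575, 'rvec': array([ 2.28183654,  1.14811017, -0.3715781 ]), 'tvec': array([-343.89550433, -305.71396504, 1830.80063916])}
top {'fx': 359.8288784569294, 'fy': 359.8288784569294, 'cx': 255.8910179747564, 'cy': 193.26374742425983, 'rvec': array([ 2.12369163, -2.15187031,  0.17420837]), 'tvec': array([  17.7032038 ,  533.62015614, 1001.58607074])}
{'clock': 0.1, 'qpos': array([-1.21739555e+00,  3.53574376e-01,  1.63404728e+00,  2.98281095e-05,
        1.15522655e+00, -2.39707591e-03]), 'qvel': array([ 0.00088568,  0.00160765, -0.00215923, -0.00051777,  0.00023565,
        0.00104884]), 'joint_efforts': array([-5.66693434e-04, -6.06360841e+01, -3.42822504e+01, -1.39583885e-04,
        3.98001837e-03, -1.56808608e-05]), 'eef_pos': array([ 217.5768233 , -585.4588493 ,  238.64492007]), 'tcp_rot': array([-3.14033717e+00, -3.02837718e-05,  3.55785773e-01]), 'contact_force': array([ 0.32692534,  0.17955087, -0.07920878]), 'wrist_torque': array([-0.00757223, -0.0607589 , -0.03219951]), 'grasp_force': 0.0, 'opening': 1.0036137262160902} 8.0
```

View pics/top0.png

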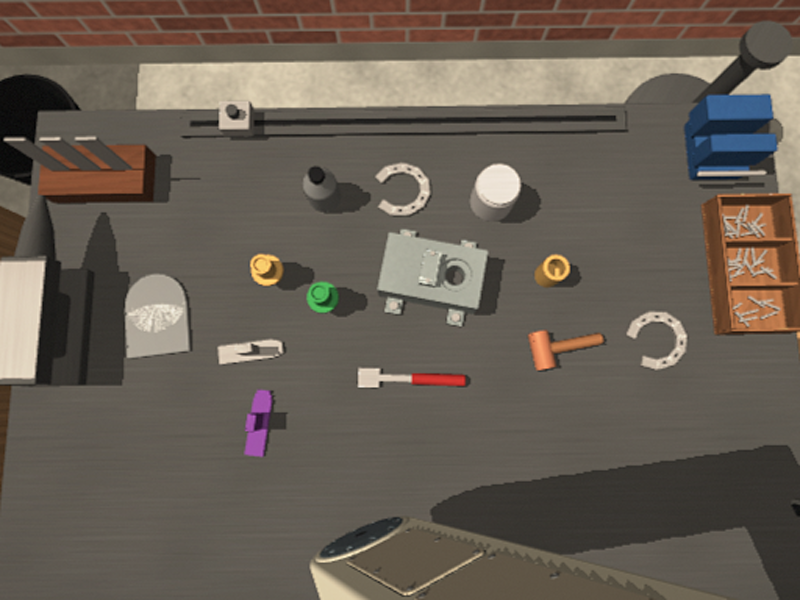

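View pics/scene0.png

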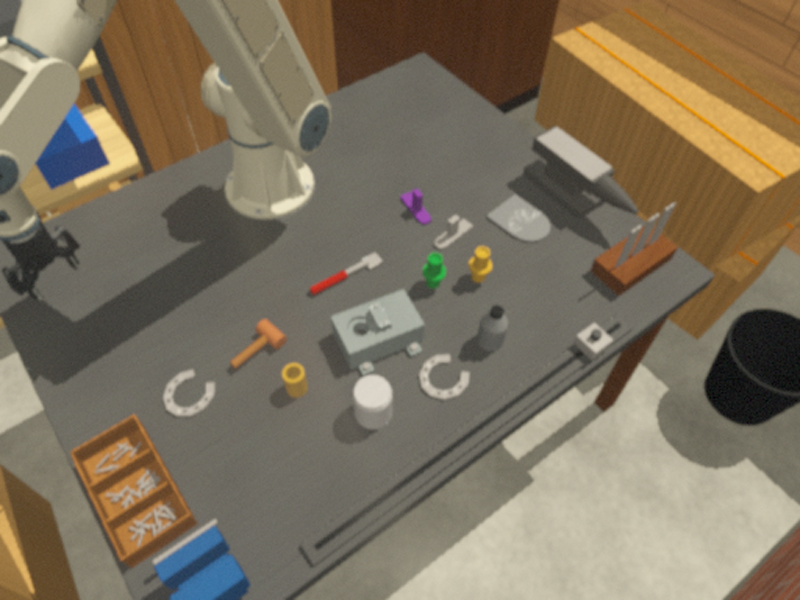

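The top view shows the bronze bush at about (265,268), the green look-alike at (322,296), the grey key at (250,350), and the block at (433,270) with its bore at (455,274) and its bridge to the left. Next I'll enlarge the important regions.

```bash
cat > h.py <<'E'
import numpy as np,cv2
def px2w(c,u,v,z):
    R=cv2.Rodrigues(np.array(c["rvec"]))[0];t=np.array(c["tvec"]).ravel()
    d=R.T@np.array([(u-c["cx"])/c["fx"],(v-c["cy"])/c["fy"],1]);o=-R.T@t
    return (o+d*(z-o[2])/d[2])
def w2px(c,p):
    return cv2.projectPoints(np.array(p,float).reshape(-1,1,3),np.array(c["rvec"]),np.array(c["tvec"]),np.array([[c["fx"],0,c["cx"]],[0,c["fy"],c["cy"]],[0,0,1]]),None)[0].reshape(-1,2)
E
python3 - <<'E'
import cv2
im=cv2.imread("pics/top0_raw.png")
# left crop cols130-230 rows 150-240 ; right crop cols 235-320 rows 140-212
a=cv2.resize(im[155:239,134:218],(504,504),interpolation=cv2.INTER_CUBIC)
cv2.imwrite("pics/c1.png",cv2.resize(im[150:240,130:320],(0,0),fx=4.2,fy=4.2,interpolation=cv2.INTER_CUBIC))
E
```

```text
(no output)
```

View pics/c1.png

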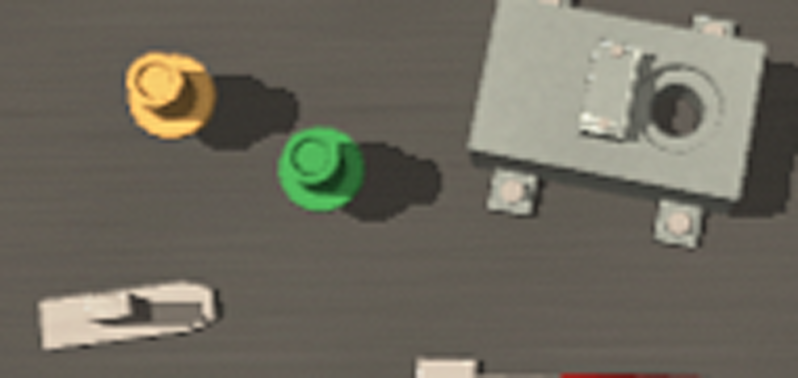

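The crop shows the bush's neck top at (160,83) with its flange at (171,96), and the bore centre at about (679,108). The block's top corners are at (764,42), (742,200) and (470,150). The key's tail is at (40,300)-(45,348) and its nose at (214,305).

```bash
python3 - <<'E'
from rig import r
from h import *
c=r.get_calibration("top")
f=lambda u,v,z: px2w(c,130+(u+.5)/4.2-.5,150+(v+.5)/4.2-.5,z)[:2].round(1)
R=cv2.Rodrigues(c["rvec"])[0];print("cam",-R.T@c["tvec"])
for n,u,v,z in [("necktop",160,83,101),("flange",171,96,53),("bore",679,108,70),("TR",764,42,70),("BR",742,200,70),("BL",470,150,70),("bridge",611,90,89),("k tail1",40,300,8),("k tail2",45,348,8),("nose1",210,284,8),("nose2",213,325,8)]: print(n,f(u,v,z))
E
```

```text
cam [ 365.90325169   13.02229863 1074.32944747]
necktop [594.6 254.2]
flange [596.6 258.2]
bore [579.9 -90.9]
TR [ 625.2 -150.3]
BR [ 516.2 -131.4]
BL [552.8  51.2]
bridge [588.7 -43.9]
k tail1 [460.6 357.8]
k tail2 [426.8 353. ]
nose1 [470.4 238.1]
nose2 [441.4 235.3]
```

```bash
cat >> h.py <<'E'
from scipy.spatial.transform import Rotation as Ro
def plan(r,x,y,z,yaw):
    s=r.sense();R=Ro.from_euler("xyz",s["tcp_rot"])
    d=R.inv().apply(np.array([x,y,z])-s["eef_pos"])
    T=Ro.from_euler("xyz",[np.pi,0,yaw]);e=(R.inv()*T).as_rotvec(degrees=True)
    print("t",round(s["clock"],2),"dp",d.round(1),"yaw",e.round(2),"F",np.round(s["contact_force"],1),"pos",s["eef_pos"].round(1),s["tcp_rot"].round(3),"open",round(s["opening"],3))
E
python3 -c "
from rig import r
from h import *
plan(r,595,256,240,1.384)"
```

```text
t 0.1 dp [ 6.469e+02 -6.573e+02 -5.000e-01] yaw [-6.000e-02 -4.000e-02 -5.891e+01] F [ 0.3  0.2 -0.1] pos [ 217.6 -585.5  238.6] [-3.14  -0.     0.356] open 1.004
```

>>> carry_out(
  targets=[
    {"dp":[50,-40,0],"yaw":-9},
    {"dp":[105,-90,0],"yaw":-18},
    {"dp":[155,-140,0],"yaw":-27},
    {"dp":[200,-185,0],"yaw":-36},
    {"dp":[240,-225,0],"yaw":-45},
    {"dp":[280,-265,0],"yaw":-52},
    {"dp":[320,-310,0],"yaw":-58.9},
    {"dp":[360,-355,0],"yaw":-58.9},
    {"dp":[400,-400,0],"yaw":-58.9},
    {"dp":[445,-445,0],"yaw":-58.9},
    {"dp":[485,-490,0],"yaw":-58.9},
    {"dp":[525,-530,0],"yaw":-58.9},
  ],
)

```text
clock: 1.6
eef_pos: [525.5, 96.0, 239.1]
tcp_rot: [-3.141, 0.0, 1.384]
contact_force: [-0.1, -0.9, -0.3]
opening: 1.002
grasp_force: 0.0
```

```bash
python3 -c "
from rig import r
from h import *
plan(r,595,256,240,1.384)"
```

```text
t 1.6 dp [170.1  38.7  -0.9] yaw [-0.01  0.01  0.02] F [-0.1 -0.9 -0.3] pos [525.5  96.  239.1] [-3.141  0.     1.384] open 1.002
```

>>> carry_out(
  targets=[
    {"dp":[55,12,0]},
    {"dp":[110,25,0]},
    {"dp":[150,34,0]},
    {"dp":[168,38,0]},
    {"dp":[168,38,0]},
    {"dp":[168,38,0]},
  ],
)

```text
schema error: expected keys dp, yaw
```

```bash
python3 - <<'E'
from rig import r
from h import *
plan(r,595,256,67,1.384)
c=r.get_calibration("wrist");im=r.grab_frame("wrist")
cv2.imwrite("pics/w1.png",cv2.resize(im[:,:,::-1],(768,576),interpolation=cv2.INTER_CUBIC))
R=cv2.Rodrigues(c["rvec"])[0];print("cam",-R.T@c["tvec"],R,c["fx"])
print(w2px(c,[[595.5,256,101],[595.5,256,53],[450,293,68]])*1.5)
E
```

```text
t 1.6 dp [170.1  38.7 172.1] yaw [-0.01  0.01  0.02] F [-0.1 -0.9 -0.3] pos [525.5  96.  239.1] [-3.141  0.     1.384] open 1.002
cam [538.19787684 164.92045707 373.80973149] [[ 9.82612830e-01 -1.85666072e-01 -3.68065406e-04]
 [-1.78190501e-01 -9.43602536e-01  2.79038348e-01]
 [-5.21552615e-02 -2.74121075e-01 -9.60279889e-01]] 276.647581386535
[[450.6736979  -17.0060508 ]
 [439.17522845  13.42130441]
 [206.65384365 -11.87505069]]
```

View pics/w1.png

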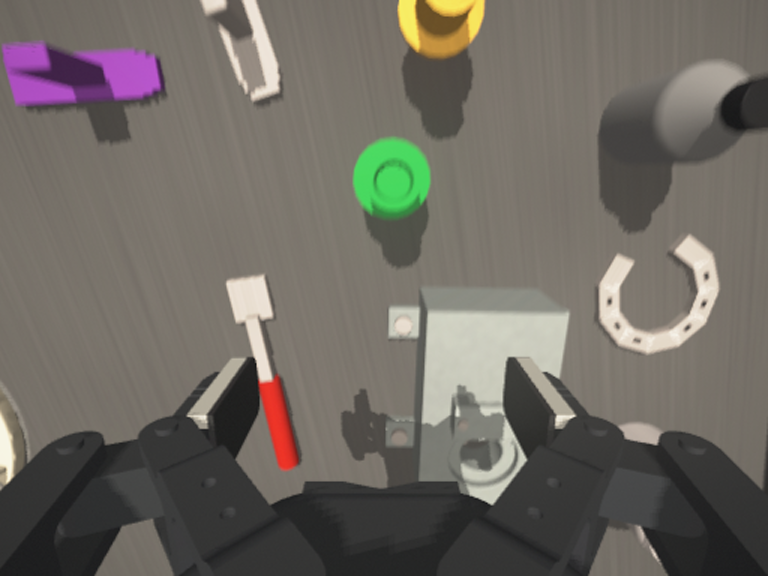

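The move was refused because "yaw" was missing. The wrist view shows the bush's flange at about (441,14), which matches the prediction, with the green look-alike at (392,178) and the key's nose at (265,90). I'll move partway there and look again.

>>> carry_out(
  targets=[
    {"dp":[50,10,0],"yaw":0},
    {"dp":[90,0,0],"yaw":0},
    {"dp":[90,0,0],"yaw":0},
    {"dp":[90,0,0],"yaw":0},
  ],
)

```text
clock: 2.15
eef_pos: [541.6, 181.8, 238.9]
tcp_rot: [-3.141, 0.001, 1.384]
contact_force: [-0.0, 0.6, 0.0]
opening: 0.999
grasp_force: 0.0
```

```bash
python3 - <<'E'
from rig import r
from h import *
plan(r,595,256,67,1.384)
c=r.get_calibration("wrist");im=r.grab_frame("wrist")
cv2.imwrite("pics/w2.png",cv2.resize(im[:280,110:480,::-1],(0,0),fx=2.1,fy=2.1,interpolation=cv2.INTER_CUBIC))
import pickle;pickle.dump(c,open("w2.pkl","wb"))
print((w2px(c,[[595.5,256,101],[595.5,256,53],[450,293,68],[580,-91,70]])-[110,0])*2.1)
E
```

```text
t 2.15 dp [ 83.   38.9 171.8] yaw [-0.03  0.05  0.02] F [-0.   0.6  0. ] pos [541.6 181.8 238.9] [-3.141e+00  1.000e-03  1.384e+00] open 0.999
[[391.22332024 204.74458848]
 [377.77050347 209.27941987]
 [ 79.15313889 188.09429754]
 [436.40157907 756.49535407]]
```

View pics/w2.png

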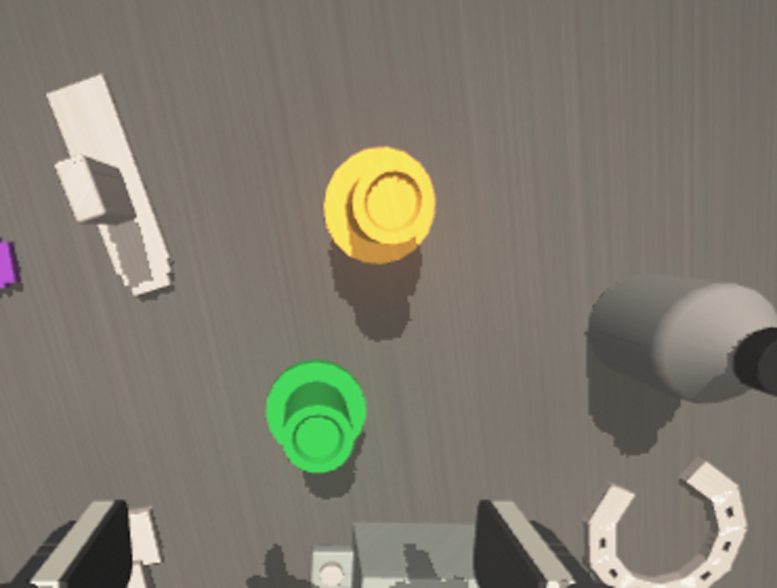

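The bush's neck top is at (393,202) and its flange at (380,205). The key's tab top is at (80,189), its tail corners at (47,95) and (102,74), and its nose end at (134,297)-(172,287).

```bash
python3 - <<'E'
from rig import r
from h import *
import pickle
c=pickle.load(open("w2.pkl","rb"))
f=lambda u,v,z: px2w(c,110+(u+.5)/2.1-.5,(v+.5)/2.1-.5,z)[:2].round(1)
for n,u,v,z in [("necktop",393,202,101),("flange",380,205,53),("tabtop",80,189,68),("k tail1",47,95,8),("k tail2",102,74,8),("nose1",134,297,0),("nose2",172,287,8),("green",317,412,53),("bottle",640,310,0)]: print(n,f(u,v,z))
plan(r,595.5,257,67,1.384)
E
```

```text
necktop [596.2 257.3]
flange [596.7 258.2]
tabtop [450.1 292.8]
k tail1 [425.8 352.8]
k tail2 [459.5 357.3]
nose1 [441.9 233.7]
nose2 [469.  235.6]
green [544.2 153.1]
bottle [757.5 165.7]
t 2.2 dp [ 84.4  38.9 172. ] yaw [-0.03  0.04 -0.03] F [-0.1  0.1  0.4] pos [541.7 181.4 239. ] [-3.141e+00  1.000e-03  1.384e+00] open 0.999
```

>>> carry_out(
  targets=[
    {"dp":[45,20,20],"yaw":0},
    {"dp":[84.5,39.5,40],"yaw":0},
    {"dp":[84.5,39.5,80],"yaw":0},
    {"dp":[84.5,39.5,120],"yaw":0},
    {"dp":[84.5,39.5,150],"yaw":0},
    {"dp":[84.5,39.5,171],"yaw":0},
    {"dp":[84.5,39.5,171],"yaw":0},
  ],
)

```text
clock: 3.08
eef_pos: [595.8, 256.8, 67.0]
tcp_rot: [-3.139, 0.002, 1.383]
contact_force: [-0.4, -0.5, -0.1]
opening: 0.994
grasp_force: 0.0
```

>>> carry_out(
  targets=[
    {"dp":[0,0,0],"yaw":0},
    {"dp":[0,0,0],"yaw":0},
    {"dp":[0,0,0],"yaw":0},
    {"dp":[0,0,0],"yaw":0},
    {"dp":[0,0,0],"yaw":0},
    {"dp":[0,0,0],"yaw":0},
  ],
  fingers=-1,
  grip_force=80,
)

```text
clock: 3.82
eef_pos: [597.0, 258.3, 69.7]
tcp_rot: [3.14, -0.001, 1.384]
contact_force: [-1.2, 0.4, 6.2]
opening: 0.401
grasp_force: 79.3
```

>>> carry_out(
  targets=[
    {"dp":[0,0,-20],"yaw":0},
    {"dp":[0,0,-60],"yaw":0},
    {"dp":[0,0,-100],"yaw":0},
    {"dp":[0,0,-135],"yaw":0},
    {"dp":[0,0,-135],"yaw":0},
    {"dp":[0,0,-135],"yaw":0},
  ],
)

```text
clock: 4.58
eef_pos: [595.6, 257.6, 202.4]
tcp_rot: [-3.14, 0.001, 1.384]
contact_force: [-0.5, -0.2, -6.2]
opening: 0.404
grasp_force: 80.5
```

```bash
python3 - <<'E'
from rig import r
from h import *
plan(r,580,-91,203,1.384)
plan(r,563,-180,203,1.384)
E
```

```text
t 4.58 dp [-345.4   49.4   -0.4] yaw [-0.07  0.05 -0.01] F [-0.5 -0.2 -6.2] pos [595.6 257.6 202.4] [-3.140e+00  1.000e-03  1.384e+00] open 0.404
t 4.58 dp [-4.36e+02  4.93e+01 -3.00e-01] yaw [-0.07  0.05 -0.01] F [-0.5 -0.2 -6.2] pos [595.6 257.6 202.4] [-3.140e+00  1.000e-03  1.384e+00] open 0.404
```

>>> carry_out(
  targets=[
    {"dp":[-40,5,0],"yaw":0},
    {"dp":[-90,10,0],"yaw":0},
    {"dp":[-140,16,0],"yaw":0},
    {"dp":[-190,22,0],"yaw":0},
    {"dp":[-240,27,0],"yaw":0},
    {"dp":[-290,33,0],"yaw":0},
    {"dp":[-340,39,0],"yaw":0},
    {"dp":[-385,44,0],"yaw":0},
    {"dp":[-420,49,0],"yaw":0},
    {"dp":[-435,49,0],"yaw":0},
    {"dp":[-435,49,0],"yaw":0},
    {"dp":[-435,49,0],"yaw":0},
  ],
)

```text
clock: 6.08
eef_pos: [563.4, -177.4, 202.6]
tcp_rot: [-3.14, -0.001, 1.384]
contact_force: [-0.5, -0.1, -5.5]
opening: 0.403
grasp_force: 80.6
```

```bash
python3 - <<'E'
from rig import r
from h import *
plan(r,580,-91,203,1.384)
c=r.get_calibration("wrist");im=r.grab_frame("wrist")
cv2.imwrite("pics/w3.png",cv2.resize(im[:330,110:430,::-1],(0,0),fx=1.8,fy=1.8,interpolation=cv2.INTER_CUBIC))
import pickle;pickle.dump(c,open("w3.pkl","wb"))
print((w2px(c,[[580,-91,70]])-[110,0])*1.8)
E
```

```text
t 6.08 dp [88.   0.2 -0.3] yaw [-0.07 -0.04  0.01] F [-0.5 -0.1 -5.5] pos [ 563.4 -177.4  202.6] [-3.140e+00 -1.000e-03  1.384e+00] open 0.403
[[260.23278224 164.68893076]]
```

View pics/w3.png

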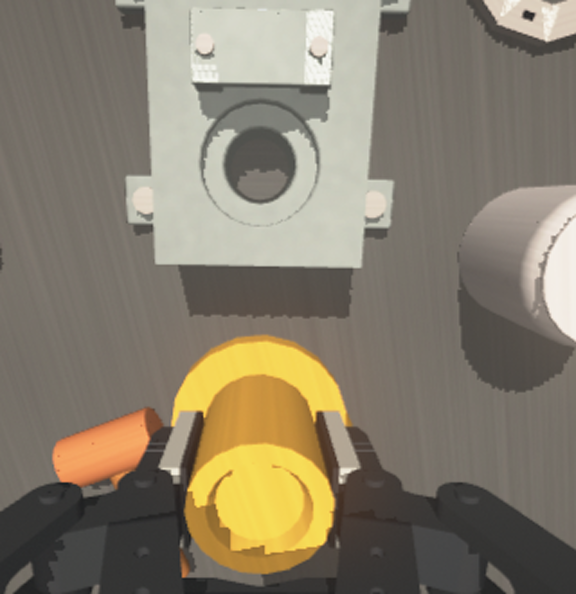

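The bore's counterbore centre is at (260,163), and the block's front edge runs from (155,265) to (361,267). The bush sits centred in the jaws, with its flange's front edge at row 337.

```bash
python3 - <<'E'
from rig import r
from h import *
import pickle
c=pickle.load(open("w3.pkl","rb"))
f=lambda u,v,z: px2w(c,110+(u+.5)/1.8-.5,(v+.5)/1.8-.5,z)[:2]
b=f(260,163,70);print("bore",b, "extents",f(201,163,70),f(319,163,70),f(260,100,70),f(260,226,70))
fl,fr=f(155,265,70),f(361,267,70);d=fr-fl;print("edge",fl,fr,np.linalg.norm(d),"yaw",np.arctan2(d[1],d[0]))
for a,e in(((147,5),(155,265)),((379,5),(361,267))):
    d=f(*a,70)-f(*e,70);print("side yaw",np.arctan2(-d[0],d[1]))
m=(fl+fr)/2; y=-.187;print("bore from edge",m+50.5*np.array([-np.sin(y),np.cos(y)]))
s=r.sense();T=Ro.from_euler("xyz",s["tcp_rot"])
# held bush: foot z guess ~135 => flange top z0
for z in (188,):
    for n,p in(("flL",(173,415)),("flR",(348,415)),("flfront",(261,337))):
        q=px2w(c,110+(p[0]+.5)/1.8-.5,(p[1]+.5)/1.8-.5,z);print(n,T.inv().apply(q-s["eef_pos"]).round(1))
plan(r,b[0],b[1],203,1.384)
E
```

```text
bore [579.86982074 -89.96438847] extents [550.59069647 -84.42380826] [609.13877085 -95.50304339] [585.23919157 -61.50004779] [ 574.13267004 -120.37841968]
edge [ 515.30959636 -129.86865206] [ 623.18041966 -151.3283494 ] 109.9846949783411 yaw -0.1963750136357208
side yaw -0.21416123362158018
side yaw -0.19904719759618172
bore from edge [578.63356587 -90.97889793]
flL [  3.4 -28.5  14.9]
flR [ 3.4 28.4 14.8]
flfront [29.6  0.1 14.9]
t 6.12 dp [88.9 -0.2 -0.1] yaw [-0.05 -0.03  0.04] F [ 0.4  0.5 -5.2] pos [ 563.6 -177.3  202.9] [-3.141 -0.     1.385] open 0.403
```

>>> carry_out(
  targets=[
    {"dp":[40,0,0],"yaw":0},
    {"dp":[75,0,10],"yaw":0},
    {"dp":[88,0,25],"yaw":0},
    {"dp":[88,0,40],"yaw":0},
    {"dp":[88,0,50],"yaw":0},
    {"dp":[88,0,55],"yaw":0},
    {"dp":[88,0,55],"yaw":0},
    {"dp":[88,0,55],"yaw":0},
  ],
)

```text
clock: 7.12
eef_pos: [580.4, -92.6, 148.7]
tcp_rot: [3.141, -0.0, 1.383]
contact_force: [-0.2, 0.4, -5.0]
opening: 0.401
grasp_force: 80.6
```

```bash
python3 - <<'E'
from rig import r
from h import *
plan(r,579.4,-90.6,203,1.376)
c=r.get_calibration("wrist");im=r.grab_frame("wrist")
cv2.imwrite("pics/w4.png",cv2.resize(im[100:340,140:400,::-1],(0,0),fx=2.4,fy=2.4,interpolation=cv2.INTER_CUBIC))
import pickle;pickle.dump(c,open("w4.pkl","wb"))
E
```

```text
t 7.12 dp [  1.8  -1.3 -54.3] yaw [ 0.04 -0.    0.41] F [-0.2  0.4 -5. ] pos [580.4 -92.6 148.7] [ 3.141 -0.     1.383] open 0.401
```

View pics/w4.png

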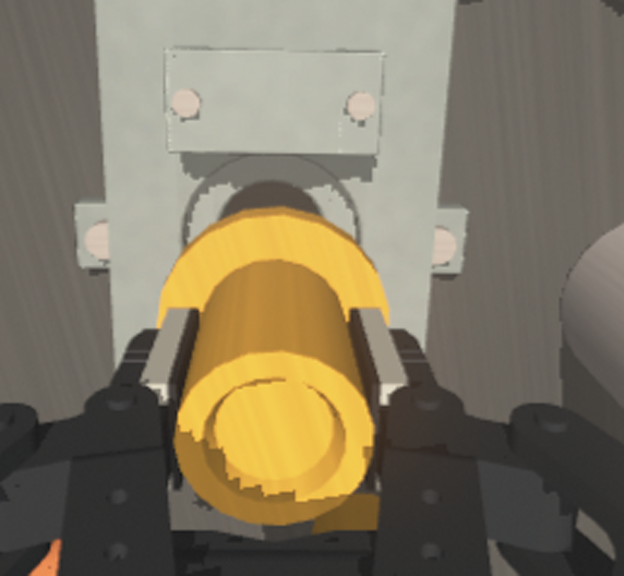

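The counterbore spans columns 183 to 359 (centre 271), while the bush centre is at 274. That is about 1 mm to the left, which agrees with the pose numbers. I'll correct by (+1.8, -1.2) and lower.

>>> carry_out(
  targets=[
    {"dp":[1.8,-1.2,0],"yaw":0.4},
    {"dp":[1.8,-1.2,4],"yaw":0.4},
    {"dp":[1.8,-1.2,8],"yaw":0.4},
    {"dp":[1.8,-1.2,12],"yaw":0.4},
    {"dp":[1.8,-1.2,16],"yaw":0.4},
    {"dp":[1.8,-1.2,20],"yaw":0.4},
    {"dp":[1.8,-1.2,20],"yaw":0.4},
    {"dp":[1.8,-1.2,20],"yaw":0.4},
  ],
)

```text
clock: 8.18
eef_pos: [579.3, -90.1, 128.3]
tcp_rot: [3.142, -0.0, 1.377]
contact_force: [-0.4, -0.5, -5.3]
opening: 0.403
grasp_force: 80.6
```

>>> carry_out(
  targets=[
    {"dp":[0,0,5],"yaw":0},
    {"dp":[0,0,10],"yaw":0},
    {"dp":[0,0,15],"yaw":0},
    {"dp":[0,0,20],"yaw":0},
    {"dp":[0,0,24],"yaw":0},
    {"dp":[0,0,24],"yaw":0},
    {"dp":[0,0,24],"yaw":0},
  ],
)

```text
clock: 9.05
eef_pos: [579.4, -90.1, 104.3]
tcp_rot: [3.141, -0.0, 1.377]
contact_force: [1.9, 0.5, -6.1]
opening: 0.403
grasp_force: 80.7
```

>>> carry_out(
  targets=[
    {"dp":[0,0,3],"yaw":0},
    {"dp":[0,0,6],"yaw":0},
    {"dp":[0,0,9],"yaw":0},
    {"dp":[0,0,12],"yaw":0},
    {"dp":[0,0,12],"yaw":0},
  ],
)

```text
clock: 9.68
eef_pos: [579.5, -90.2, 93.2]
tcp_rot: [3.141, -0.0, 1.377]
contact_force: [-0.8, -0.2, 4.2]
opening: 0.403
grasp_force: 81.7
```

>>> carry_out(
  targets=[
    {"dp":[0,0,2],"yaw":0},
    {"dp":[0,0,4],"yaw":0},
    {"dp":[0,0,6],"yaw":0},
    {"dp":[0,0,8],"yaw":0},
    {"dp":[0,0,8],"yaw":0},
    {"dp":[0,0,8],"yaw":0},
  ],
)

```text
clock: 10.42
eef_pos: [579.5, -90.2, 86.6]
tcp_rot: [3.141, -0.0, 1.377]
contact_force: [-6.0, 1.9, 20.6]
opening: 0.404
grasp_force: 83.4
```

>>> carry_out(
  targets=[
    {"dp":[0,0,2],"yaw":0},
    {"dp":[0,0,4],"yaw":0},
    {"dp":[0,0,4],"yaw":0},
    {"dp":[0,0,4],"yaw":0},
  ],
)

```text
clock: 10.92
eef_pos: [579.6, -90.2, 86.4]
tcp_rot: [3.14, -0.0, 1.377]
contact_force: [-22.4, 4.0, 63.0]
opening: 0.405
grasp_force: 87.5
```

>>> carry_out(
  targets=[
    {"dp":[0,0,-4],"yaw":0},
    {"dp":[0,0,-4],"yaw":0},
  ],
)

```text
clock: 11.18
eef_pos: [579.5, -90.2, 86.6]
tcp_rot: [3.14, 0.0, 1.377]
contact_force: [-9.5, 1.4, 23.9]
opening: 0.401
grasp_force: 83.5
```

>>> carry_out(
  targets=[
    {"dp":[0,0,0],"yaw":0},
    {"dp":[0,0,0],"yaw":0},
    {"dp":[0,0,0],"yaw":0},
    {"dp":[0,0,0],"yaw":0},
    {"dp":[0,0,0],"yaw":0},
    {"dp":[0,0,-40],"yaw":0},
    {"dp":[0,0,-90],"yaw":0},
    {"dp":[0,0,-140],"yaw":0},
    {"dp":[0,0,-153],"yaw":0},
    {"dp":[0,0,-153],"yaw":0},
  ],
  fingers=1,
)

```text
clock: 12.42
eef_pos: [579.5, -90.1, 237.7]
tcp_rot: [3.14, -0.0, 1.377]
contact_force: [0.1, 0.2, 0.4]
opening: 1.0
grasp_force: 0.0
```

```bash
python3 - <<'E'
from rig import r
from h import *
plan(r,450.1,292.8,239,1.674)
for n in("top","wrist"): cv2.imwrite(f"pics/{n}5_raw.png",r.grab_frame(n)[:,:,::-1])
a=cv2.imread("pics/top5_raw.png")[140:215,235:320];b=cv2.imread("pics/wrist5_raw.png")
cv2.imwrite("pics/c5.png",np.hstack([cv2.resize(a,(400,353),interpolation=cv2.INTER_CUBIC),cv2.resize(b[100:300,140:367],(400,353),interpolation=cv2.INTER_CUBIC)]))
E
```

```text
t 12.43 dp [ 350.8 -200.7   -1.5] yaw [ 7.000e-02  1.000e-02 -1.702e+01] F [0.1 0.2 0.4] pos [579.5 -90.1 237.7] [ 3.14  -0.     1.377] open 1.0
```

View pics/c5.png

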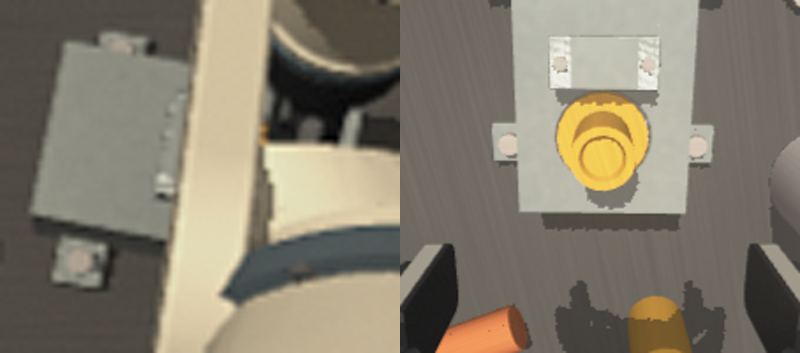

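The bush's flange now fills the counterbore flush, and the hard stop came at the expected height, so it is home. Now the key.

>>> carry_out(
  targets=[
    {"dp":[40,-22,0],"yaw":-5},
    {"dp":[90,-52,0],"yaw":-10},
    {"dp":[140,-80,0],"yaw":-15},
    {"dp":[190,-110,0],"yaw":-17},
    {"dp":[240,-138,0],"yaw":-17},
    {"dp":[290,-166,0],"yaw":-17},
    {"dp":[330,-190,0],"yaw":-17},
    {"dp":[350.8,-200.7,0],"yaw":-17.1},
    {"dp":[350.8,-200.7,60],"yaw":-17.1},
    {"dp":[350.8,-200.7,110],"yaw":-17.1},
    {"dp":[350.8,-200.7,110],"yaw":-17.1},
    {"dp":[350.8,-200.7,110],"yaw":-17.1},
  ],
  fingers=0.1,
)

```text
clock: 14.02
eef_pos: [450.3, 292.9, 127.8]
tcp_rot: [-3.141, 0.0, 1.675]
contact_force: [-0.0, -0.3, 0.1]
opening: 0.547
grasp_force: 0.0
```

```bash
python3 - <<'E'
from rig import r
from h import *
plan(r,450,292.7,33,1.676)
c=r.get_calibration("wrist");cv2.imwrite("pics/w6.png",cv2.resize(r.grab_frame("wrist")[60:360,140:400,::-1],(0,0),fx=2,fy=2,interpolation=cv2.INTER_CUBIC))
print((w2px(c,[[450,292.7,68],[455,235,4]])-[140,60])*2)
E
```

```text
t 14.03 dp [-0.2 -0.3 94.8] yaw [-0.01  0.01 -0.05] F [-0.  -0.3  0.1] pos [450.3 292.9 127.8] [-3.141  0.     1.675] open 0.547
[[228.24486053 300.28378707]
 [226.11952047 364.10196268]]
```

View pics/w6.png

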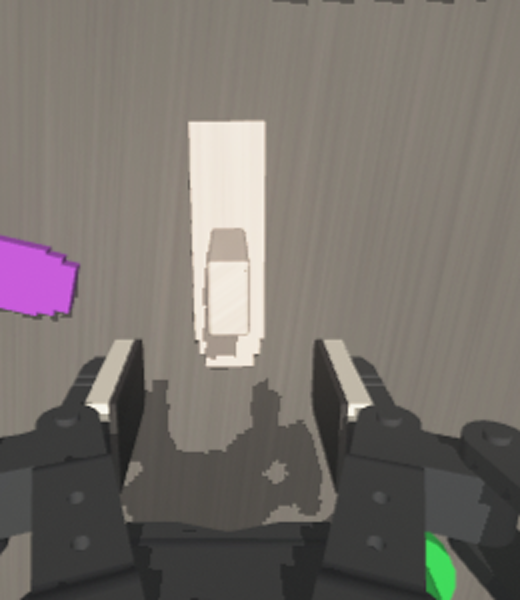

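The key is straight and centred between the jaws: the tab top is at (228,298), as predicted. I'll lower and grip.

>>> carry_out(
  targets=[
    {"dp":[0,0,40],"yaw":0},
    {"dp":[0,0,70],"yaw":0},
    {"dp":[0,0,88],"yaw":0},
    {"dp":[0,0,95],"yaw":0},
    {"dp":[0,0,95],"yaw":0},
    {"dp":[0,0,95],"yaw":0},
  ],
)

```text
clock: 14.82
eef_pos: [450.6, 293.2, 33.3]
tcp_rot: [3.14, -0.001, 1.675]
contact_force: [-0.6, 0.3, -1.0]
opening: 0.551
grasp_force: 0.0
```

>>> carry_out(
  targets=[
    {"dp":[0,0,0],"yaw":0},
    {"dp":[0,0,0],"yaw":0},
    {"dp":[0,0,0],"yaw":0},
    {"dp":[0,0,0],"yaw":0},
    {"dp":[0,0,0],"yaw":0},
    {"dp":[0,0,0],"yaw":0},
  ],
  fingers=-1,
  grip_force=60,
)

```text
clock: 15.58
eef_pos: [450.4, 293.1, 32.9]
tcp_rot: [3.141, -0.001, 1.675]
contact_force: [-0.2, -0.8, 6.0]
opening: 0.178
grasp_force: 60.0
```

>>> carry_out(
  targets=[
    {"dp":[0,0,-15],"yaw":0},
    {"dp":[0,0,-50],"yaw":0},
    {"dp":[0,0,-90],"yaw":0},
    {"dp":[0,0,-130],"yaw":0},
    {"dp":[0,0,-170],"yaw":0},
    {"dp":[0,0,-170],"yaw":0},
    {"dp":[0,0,-170],"yaw":0},
  ],
)

```text
clock: 16.45
eef_pos: [449.0, 292.2, 201.4]
tcp_rot: [-3.14, 0.001, 1.675]
contact_force: [-0.9, 0.0, -6.1]
opening: 0.179
grasp_force: 59.4
```

```bash
python3 - <<'E'
from rig import r
from h import *
y=-.194;yh=np.array([-np.sin(y),np.cos(y)]);b=np.array([579.5,-90.3])
for d in (155,63+15+65,78): print(d,b+yh*d); plan(r,*(b+yh*d),203,np.pi/2+y)
E
```

```text
155 [609.38173554  61.79234656]
t 16.45 dp [-245.9  135.5   -1.6] yaw [-0.08  0.05 17.1 ] F [-0.9  0.  -6.1] pos [449.  292.2 201.4] [-3.140e+00  1.000e-03  1.675e+00] open 0.179
143 [607.06831085  50.01745521]
t 16.45 dp [-257.4  131.9   -1.6] yaw [-0.08  0.05 17.1 ] F [-0.9  0.  -6.1] pos [449.  292.2 201.4] [-3.140e+00  1.000e-03  1.675e+00] open 0.179
78 [594.53726046 -13.76320625]
t 16.45 dp [-319.5  112.8   -1.5] yaw [-0.08  0.05 17.1 ] F [-0.9  0.  -6.1] pos [449.  292.2 201.4] [-3.140e+00  1.000e-03  1.675e+00] open 0.179
```

>>> carry_out(
  targets=[
    {"dp":[-40,20,0],"yaw":6},
    {"dp":[-85,43,0],"yaw":12},
    {"dp":[-130,66,0],"yaw":17.2},
    {"dp":[-175,88,0],"yaw":17.2},
    {"dp":[-215,108,0],"yaw":17.2},
    {"dp":[-245,124,0],"yaw":17.2},
    {"dp":[-260,131,0],"yaw":17.2},
    {"dp":[-260,131,30],"yaw":17.2},
    {"dp":[-260,131,60],"yaw":17.2},
    {"dp":[-260,131,80],"yaw":17.2},
    {"dp":[-260,131,80],"yaw":17.2},
    {"dp":[-260,131,80],"yaw":17.2},
  ],
)

```text
clock: 17.95
eef_pos: [607.3, 48.2, 122.4]
tcp_rot: [-3.141, -0.0, 1.376]
contact_force: [0.5, -0.2, -4.2]
opening: 0.182
grasp_force: 59.4
```

```bash
python3 - <<'E'
from rig import r
from h import *
y=-.196;yh=np.array([-np.sin(y),np.cos(y)]);b=np.array([579.5,-90.3])
for d in (140,78): plan(r,*(b+yh*d),104,np.pi/2+y)
c=r.get_calibration("wrist");cv2.imwrite("pics/w7.png",cv2.resize(r.grab_frame("wrist")[:,100:420,::-1],(0,0),fx=1.5,fy=1.5,interpolation=cv2.INTER_CUBIC))
E
```

```text
t 17.95 dp [-1.3 -0.3 18.4] yaw [-0.02 -0.    0.04] F [ 0.5 -0.2 -4.2] pos [607.3  48.2 122.4] [-3.141 -0.     1.376] open 0.182
t 17.95 dp [-63.3  -0.3  18.4] yaw [-0.02 -0.    0.04] F [ 0.5 -0.2 -4.2] pos [607.3  48.2 122.4] [-3.141 -0.     1.376] open 0.182
```

View pics/w7.png

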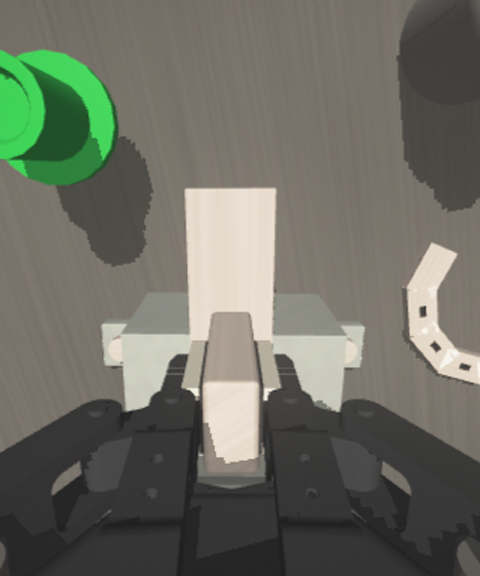

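The key hangs straight and is centred over the block's end, with its tail edge at row 188 and columns 185-276. I'll lower it until it just touches the block's top.

>>> carry_out(
  targets=[
    {"dp":[0,-0.3,8],"yaw":0},
    {"dp":[0,-0.3,14],"yaw":0},
    {"dp":[0,-0.3,17],"yaw":0},
    {"dp":[0,-0.3,19],"yaw":0},
    {"dp":[0,-0.3,20],"yaw":0},
    {"dp":[0,-0.3,20],"yaw":0},
  ],
)

```text
clock: 18.75
eef_pos: [607.1, 47.9, 102.9]
tcp_rot: [3.142, -0.0, 1.375]
contact_force: [-1.7, -0.4, 4.1]
opening: 0.183
grasp_force: 60.6
```

>>> carry_out(
  targets=[
    {"dp":[0,0,-1.2],"yaw":0},
    {"dp":[-8,0,-1.2],"yaw":0},
    {"dp":[-16,0,-1.2],"yaw":0},
    {"dp":[-22,0,-1.2],"yaw":0},
    {"dp":[-27,0,-1.2],"yaw":0},
    {"dp":[-32,0,-1.2],"yaw":0},
    {"dp":[-37,0,-1.2],"yaw":0},
    {"dp":[-37,0,-1.2],"yaw":0},
  ],
)

```text
clock: 19.75
eef_pos: [599.8, 11.3, 103.5]
tcp_rot: [3.142, 0.0, 1.375]
contact_force: [0.3, -0.9, -4.2]
opening: 0.177
grasp_force: 59.6
```

>>> carry_out(
  targets=[
    {"dp":[-6,0,0],"yaw":0},
    {"dp":[-12,0,0],"yaw":0},
    {"dp":[-17,0,0],"yaw":0},
    {"dp":[-21,0,0],"yaw":0},
    {"dp":[-23,0,0],"yaw":0},
    {"dp":[-23,0,0],"yaw":0},
  ],
)

```text
clock: 20.5
eef_pos: [595.4, -11.1, 103.5]
tcp_rot: [-3.142, -0.0, 1.375]
contact_force: [-0.3, 0.1, -5.0]
opening: 0.179
grasp_force: 59.6
```

```bash
python3 - <<'E'
from rig import r
from h import *
y=-.196;yh=np.array([-np.sin(y),np.cos(y)]);b=np.array([579.5,-90.3])
plan(r,*(b+yh*78),103,np.pi/2+y)
E
```

```text
t 20.5 dp [-2.8 -0.1  0.5] yaw [-0. -0.  0.] F [-0.3  0.1 -5. ] pos [595.4 -11.1 103.5] [-3.142 -0.     1.375] open 0.179
```

Push until the tab touches the bridge.

>>> carry_out(
  targets=[
    {"dp":[-1,0,0],"yaw":0},
    {"dp":[-2,0,0],"yaw":0},
    {"dp":[-3,0,0],"yaw":0},
    {"dp":[-4,0,0],"yaw":0},
    {"dp":[-4,0,0],"yaw":0},
  ],
)

```text
clock: 21.12
eef_pos: [594.7, -14.3, 103.5]
tcp_rot: [3.142, -0.001, 1.375]
contact_force: [0.6, 4.3, -4.7]
opening: 0.177
grasp_force: 59.6
```

>>> carry_out(
  targets=[
    {"dp":[0.5,0,0.6],"yaw":0},
    {"dp":[0.5,0,1.2],"yaw":0},
    {"dp":[0.5,0,1.2],"yaw":0},
  ],
)

```text
clock: 21.5
eef_pos: [594.9, -14.3, 102.9]
tcp_rot: [3.141, -0.0, 1.375]
contact_force: [-3.0, 3.7, 4.3]
opening: 0.177
grasp_force: 60.9
```

>>> carry_out(
  targets=[
    {"dp":[0,0,0],"yaw":0},
    {"dp":[0,0,0],"yaw":0},
    {"dp":[0,0,0],"yaw":0},
    {"dp":[0,0,0],"yaw":0},
    {"dp":[0,0,-20],"yaw":0},
    {"dp":[0,0,-60],"yaw":0},
    {"dp":[0,0,-110],"yaw":0},
    {"dp":[-40,0,-135],"yaw":0},
    {"dp":[-80,0,-135],"yaw":0},
    {"dp":[-120,0,-135],"yaw":0},
    {"dp":[-160,0,-135],"yaw":0},
    {"dp":[-160,0,-135],"yaw":0},
  ],
  fingers=0.2,
)

```text
clock: 23.0
eef_pos: [563.0, -173.6, 237.3]
tcp_rot: [3.142, 0.001, 1.372]
contact_force: [-0.2, 0.3, 0.1]
opening: 0.6
grasp_force: 0.0
```

```bash
python3 - <<'E'
from rig import r
from h import *
c=r.get_calibration("wrist");im=r.grab_frame("wrist").astype(int)
cv2.imwrite("pics/w8.png",im[:,:,::-1].astype(np.uint8))
y=-.196;yh=np.array([-np.sin(y),np.cos(y)]);xh=np.array([np.cos(y),np.sin(y)]);b=np.array([579.5,-90.3])
P=lambda x,d,z:[*(b+xh*x+yh*d),70+z]
print(w2px(c,[P(0,0,48),P(0,0,0),P(0,78,68),P(-8,63,68),P(8,63,68),P(8,93,68),P(-8,93,68)]).round(1))
yel=((im[...,0]-im[...,2]>90)&(im[...,1]>100)).astype(np.uint8)
cream=((im.min(2)>165)&(im[...,0]-im[...,2]>8)).astype(np.uint8)
for n,m in(("yel",yel),("cream",cream)):
    k,_,st,ce=cv2.connectedComponentsWithStats(m)
    for i in range(1,k):
        if st[i,4]>60: print(n,st[i],ce[i].round(1))
E
```

```text
[[253.8  94. ]
 [253.8  96.9]
 [253.5 -22.8]
 [242.7   1.3]
 [264.5   1.2]
 [264.8 -48. ]
 [242.1 -47.9]]
yel [ 226   71   56   55 2397] [253.4  98.3]
yel [ 271  215   32   56 1365] [285.8 240.7]
yel [152 220  47  40 844] [171.4 239.5]
yel [200 277  20  32 333] [208.8 294.7]
cream [ 55   0  34  61 648] [73.9 27.7]
cream [  181     0   147   147 11207] [253.6  68.3]
cream [ 356    0   87   33 1364] [397.6  15.3]
cream [242  67  25   8 144] [253.8  70.7]
cream [ 381  104   91   82 5181] [427.6 142.6]
```

```bash
python3 - <<'E'
from rig import r
from h import *
c=r.get_calibration("wrist")
y=-.196;yh=np.array([-np.sin(y),np.cos(y)]);xh=np.array([np.cos(y),np.sin(y)]);b=np.array([579.5,-90.3])
P=lambda x,d,z:[*(b+xh*x+yh*d),70+z]
print(w2px(c,[P(-12,21,8),P(12,21,8),P(-12,33,8),P(0,21,0),P(-29,0,0),P(29,0,0),P(0,-29,0)]).round(1))
u=253.8
for v in(74.5,75):
    q=px2w(c,u,v,78)[:2]-b;print("nose d",q@yh,q@xh)
E
```

```text
[[241.7  75.5]
 [266.   75.5]
 [241.5  62.3]
 [253.8  76.5]
 [225.9  98.4]
 [281.9  98.3]
 [254.  127.1]]
nose d 21.92343288286338 -0.044508608797491966
nose d 21.467068513905506 -0.04554719069251334
```

```bash
python3 -c "
from rig import r
print(r.sign_off())"
```

```text
the job is handed in; nothing more can be done
None
```

The bush is pressed home and the key is through the slot with its tab against the bridge. Both parts are released and the job was handed in at about 23 s; sign-off returned no verdict, so success rests on my own force and camera checks.

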